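Switch on the taller torch with its tail button on the bench block

TASK

Switch on the taller of the two torches hanging in the plywood rack: lift it out by its head, push its tail button fully in by pressing the torch straight down on the steel bench block, then hang it back upright in its hole in the rack, seated on its head, and let go. Leave the shorter torch hanging where it is.

Things in the scene. Friction and masses are not known exactly. Their poses are not given: they have to be found in the camera images.
- torch: Taller torch, bare aluminium, dark rings. Round head 46 mm wide, 60 mm tall above the rack; below it a 26 mm body 66 mm long (end tapers to 20 mm), then a black rubber button 14 mm wide, 14 mm long when out. Origin: on the axis at the head's underside (shoulder), which rests on the rack; z up to the lens. Button's end at z = -80 mm when out, -70 mm fully in. 0.15-0.25 kg. Grip the head.
- tail_button (a joint): The taller torch's tail button: 0 out (off), 0.010 m fully in (on). It moves straight into the body, needs about 7 N all the way, and stays where it is pushed.
- short_torch: The shorter torch, alike but with a head only 30 mm tall, hanging in the rack's other hole. Same origin. Not to be handled.
- rack: Fixed plywood rack, 84 mm (its x) by 216 mm (its y), top at 105 mm above the bench, shelf 16 mm thick with two through holes 34 mm in diameter, 100 mm apart along its y; open underneath. Origin: centre of its underside, on the bench. Which torch hangs in which hole varies.
- hole_a (a point): Centre of the rack's hole at its +y end, at the top face of the rack (105 mm above the bench).
- hole_b (a point): Centre of the rack's hole at its -y end, at the top face of the rack.
- bench_block: Flat steel block, 100 x 100 x 20 mm, fixed on the bench. Origin: centre of its underside.
- block_top (a point): Centre of the bench block's top face, 20 mm above the bench.
Things that resemble listed ones, but are neither listed nor needed, are in the scene too. Leave any blue look-alike of the torch alone.

How it is judged:
On the way, in this order (a step that is already met when the one before it is completed fails the run):
1. the taller torch is lifted out of the rack with its button still out (z of torch in the frame of rack above 0.175 m and value of joint tail_button below 0.004 m), for 0.1 s.
2. the tail button is pushed in against the bench block, the torch roughly upright (value of joint tail_button above 0.0075 m and contact force between torch and bench_block above 1 N and angle between torch's own z axis and vertical below 0.35 rad), for 0.05 s.
At the end, for the whole second after the job is handed in: The taller torch's button is at least 7.5 mm in, and the torch hangs at rest in a hole of the rack: axis within 12 mm of the hole's centre, shoulder within 6 mm of the rack's top, within 10 degrees of upright (value of joint tail_button above 0.0075 m and (horizontal distance between torch and hole_a below 0.012 m or horizontal distance between torch and hole_b below 0.012 m) and z of torch in the frame of rack between 0.099 and 0.111 m and angle between torch's own z axis and vertical below 0.17 rad and linear speed of torch below 0.02 m/s); the robot touches nothing.
It fails at once if the shorter torch is moved by more than 20 mm (distance of short_torch from where it was at the start of the episode above 0.02 m).
It also fails if it takes over 48 s, if anything falls off the work surface, if the arm or the gripper's body presses on something with over 40 N, if the wrist force passes 120 N, or if a joint passes its speed limit or range.

ROBOT

A 7-joint arm with a two-finger parallel gripper is mounted at the origin on the work surface; the furniture and walls round the work are solid. World frame = base frame: x ahead of the robot, y to its left, z up, the work surface at z = 0. Lengths are in m, angles in rad, forces in N, time in s.
With the tool pointing down it reaches from about 0.4 to 0.85 m from the base axis. Payload 4.5 kg.
Tool frame: the origin (TCP) lies on the centre line of the jaws, within the pads' length; the fingertips stand 17 mm ahead of it and the grasp point (between the pads) lies 2 mm behind it (r.tip_reach is the distance from the TCP to the fingertips, in m); z points along the fingers, y is the line along which they close (so a half turn about z gives the same grasp; the last joint's range is limited). The gripper opens to 88 mm and grips with 3 to 60 N. Pads are 18 mm wide; open, the fingers measure 123 mm over their backs; the gripper's body (75 mm by 187 mm) begins 45 mm behind the grasp point.
Start: joints at [0.034, 0.689, -0.195, 1.565, 0.157, 0.902, -0.215], TCP at [0.625, 0, 0.256] pointing down, gripper open.
Joint ranges: [-3.01, 3.01], [-0.46, 2.08], [-1.47, 1.51], [0.13, 2.56], [-1, 4.14], [0.04, 2.09], [-2.66, 2.66]. Speed limits (rad/s): [2.57, 2.57, 3.14, 3.14, 3.14, 3.14, 3.14].

INTERFACE

Orientations are given as a unit quaternion [x, y, z, w].
In Python, from plant import r gives the robot as it stands.
- The arm moves only by the tool step_arm, never from a script. Its argument "steps" is a list of rows, each a list of 7 numbers: the shift along the tool's x, y, z in cm, then the turn, a rotation vector about the tool's x, y, z in degrees, then the gripper's target within -1 to 1 (shut at 1, half-way at 0, fully open at -1). A call has 1 to 8 rows; each row shifts and turns the commanded pose from where the row before left it, along the tool's axes as they then stand; what a row does not reach is not made up. A row lasts 1/8 s, in which the tool goes at most 62.5 mm and 10.7 degrees, less where a joint would pass 70% of its speed; a pose out of reach is approached as far as the arm can. A call with a gripper value outside its range is refused whole. The fingers move at their own pace and stop on an object; "force" is the grip in N (left out, the last holds). Time passes only in rows, so rows that do not move let the fingers close. It gives the time, the measured TCP pose, the force, the opening and the grip force at its end, in the units of the state.
- r.get_state(): the state, without advancing time (a new reading comes with each control period).
- r.snapshot(name): name is "scene" or "side" or "wrist"; returns a dict with "pixels" (384x512x3 uint8, red, green, blue), "fx", "fy", "cx", "cy" (pixels), "cam_to_world" (4x4, takes a point from camera to world coordinates). Camera axes: x right, y down, z forward; pixel columns grow to the right and rows downward; lengths in m; the calibration is good to about 2 mm. A picture is of the moment at which its call begins. There is no depth.
- r.finish_job(): hands the job in; it is judged then, once.
The state is a dict: "clock": time; "q": joint angles; "qd": joint speeds; "joint_torque": joint torques, N m; "tool_pos": TCP position; "eef_rot": TCP orientation; "contact_force": force on the tool from outside, world axes, zero at the start; "moment": the same for the moment, N m; "opening": opening from 0.0 (shut) to 1.0 (fully open); "finger_force": force on a finger pad.
Only numpy, scipy, OpenCV 4.12 (cv2) and the standard library are available. Lean on these libraries where they do the work, as an engineer would, in place of code of your own. Each camera call takes 0.05 s, during which the arm holds its last target. There are 200 camera calls.

## Working session

There is one attempt and no reset: what is moved stays moved. The work goes in short steps, Python scripts to look and compute and a tool call to move; the robot and the scene stay as the last step left them, time stands still between calls to the robot, and variables do not carry over. Pictures are saved under pics/ and viewed, at most 10 in all, crops included, and the job is handed in when it is done.

Besides the shell and the picture viewer there is one more tool, called after "Emit:" by a JSON object that holds its "api" and its "payload", one argument or row to a line. step_arm: Moves the arm, as the interface text tells. Its arguments: {"type":"object","properties":{"steps":{"type":"array","items":{"type":"array","items":{"type":"number"}}},"force":{"type":"number"}},"required":["steps"]}

```bash
mkdir -p pics; cat > h.py <<'E'
from plant import r
import cv2, numpy as np
def snap(n,f):
    s=r.snapshot(n); cv2.imwrite(f'pics/{f}.png',cv2.cvtColor(s['pixels'],cv2.COLOR_RGB2BGR)); 
    np.savez(f'pics/{f}.npz',**{k:s[k] for k in('fx','fy','cx','cy','cam_to_world')}); return s
def ray(s,u,v):
    T=np.array(s['cam_to_world']); d=T[:3,:3]@np.array([(u-s['cx'])/s['fx'],(v-s['cy'])/s['fy'],1]); return T[:3,3],d
def atz(s,u,v,z):
    o,d=ray(s,u,v); return o+d*(z-o[2])/d[2]
def proj(s,p):
    T=np.array(s['cam_to_world']); c=T[:3,:3].T@(np.array(p)-T[:3,3]); return s['fx']*c[0]/c[2]+s['cx'],s['fy']*c[1]/c[2]+s['cy']
E
python3 - <<'E'
from h import *
a=snap('scene','a');b=snap('side','b')
x=np.hstack([cv2.imread('pics/a.png'),cv2.imread('pics/b.png')])
for s in(a,b): print(np.round(s['cam_to_world'],3).tolist(),s['fx'])
print(r.get_state())
E
```

```text
[[-0.83, -0.364, 0.423, 0.149], [-0.558, 0.556, -0.616, 0.607], [-0.011, -0.747, -0.665, 0.751], [0.0, 0.0, 0.0, 1.0]] 412.1193601940862
[[-0.819, -0.284, 0.499, 0.088], [-0.574, 0.38, -0.725, 0.681], [0.017, -0.88, -0.474, 0.547], [0.0, 0.0, 0.0, 1.0]] 437.7576015060849
{'clock': 0.1, 'q': array([ 0.03382184,  0.68988183, -0.1945114 ,  1.566201  ,  0.15734933,
        0.90250909, -0.2151181 ]), 'qd': array([-0.00036952, -0.00130791, -0.00030757, -0.00248751, -0.00094278,
       -0.00017822,  0.00216727]), 'joint_torque': array([-3.08775299e-03, -5.28501892e+01, -1.27141513e+00, -1.53837240e+01,
       -5.25604945e-02,  1.96265515e-03,  5.71585565e-05]), 'tool_pos': array([ 6.24480186e-01, -7.14288689e-05,  2.55011817e-01]), 'eef_rot': array([ 7.07086941e-01,  7.07126166e-01, -6.21822887e-04, -5.06931006e-04]), 'contact_force': array([-0.5176112 ,  1.39598948,  0.03584378]), 'moment': array([0.03701612, 0.04556866, 0.01984541]), 'finger_force': 0.0, 'opening': 1.0008016873487997}
```

View pics/a.png

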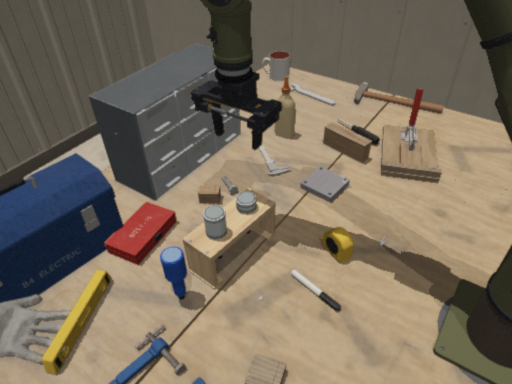

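View pics/b.png

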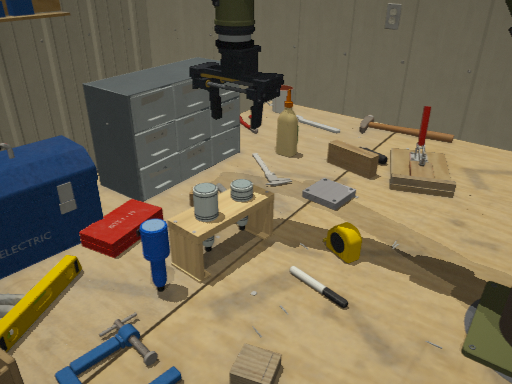

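Scene view: tall torch head around (214,221), short one (246,202), block (325,183). Side view: tall (206,201), short (241,189), block (329,193). The blue look-alike stands at (174,265) in the scene view. I'll zoom in for precision.

```bash
python3 - <<'E'
from h import *
a=cv2.imread('pics/a.png')[160:290,175:355];b=cv2.imread('pics/b.png')[165:295,165:365]
f=lambda i:cv2.resize(i,(400*2,300),interpolation=cv2.INTER_CUBIC)
cv2.imwrite('pics/c.png',np.vstack([cv2.resize(a,None,fx=4,fy=2.3),cv2.copyMakeBorder(cv2.resize(b,None,fx=3.6,fy=2.3),0,0,0,0,0)]) if 0 else np.vstack([cv2.resize(a,(720,299),interpolation=2),cv2.resize(b,(720,299),interpolation=2)]))
A=np.load('pics/a.npz');B=np.load('pics/b.npz')
for n,z,p,q in(('tall',.165,(214.5,211),(205.5,188)),('short',.135,(246,198),(241,185)),('block',.02,(325,182),(329,192.5))):
    print(n,atz(A,*p,z).round(3),atz(B,*q,z).round(3))
E
```

```text
tall [0.579 0.149 0.165] [0.575 0.153 0.165]
short [0.568 0.054 0.135] [0.565 0.059 0.135]
block [ 0.501 -0.225  0.02 ] [ 0.496 -0.215  0.02 ]
```

View pics/c.png

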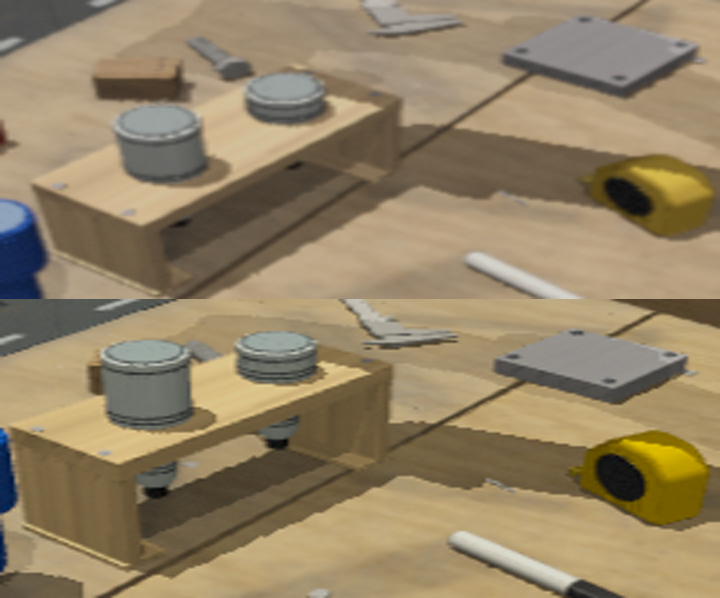

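Emit:
{"api": "step_arm", "payload": {
  "steps": [
    [5,-1.6,0,0,0,0,-1],
    [5,-1.6,0,0,0,0,-1],
    [5.1,-1.5,1,0,0,0,-1],
    [0,0,0,0,0,0,-1]
  ],
  "force": 40
}}

```text
clock: 0.6
tool_pos: [0.5753, 0.1574, 0.2449]
eef_rot: [0.704, 0.711, 0.0, -0.002]
contact_force: [0.8, -0.8, 0.2]
opening: 0.996
finger_force: 0.0
```

```bash
python3 - <<'E'
from h import *
s=snap('wrist','w1'); print(np.round(s['cam_to_world'],3).tolist(),s['fx'])
print(r.get_state()['tool_pos'],r.get_state()['eef_rot'])
print(proj(s,(.577,.151,.165)),proj(s,(.566,.056,.135)))
A=np.load('pics/a.npz');print(atz(A,157,200,0))
E
```

```text
[[1.0, 0.01, 0.001, 0.576], [0.01, -0.949, -0.316, 0.24], [-0.002, 0.316, -0.949, 0.374], [0.0, 0.0, 0.0, 1.0]] 298.3544417254136
[0.57672386 0.15357237 0.24514078] [ 7.05319766e-01  7.08888685e-01 -4.15815809e-04 -8.28267712e-04]
(np.float64(254.25603702066763), np.float64(210.48875202183535)) (np.float64(241.54168004576107), np.float64(289.9558002705049))
[0.8591294  0.07252815 0.        ]
```

View pics/w1.png

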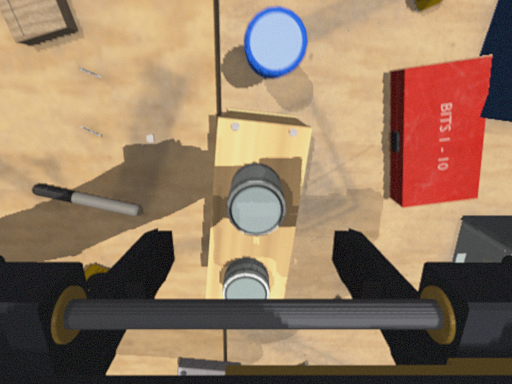

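The wrist view shows the tall torch's top centred at about (257,209) and the short one's at (246,289), both within a few pixels of the predictions. The gripper straddles the rack along x.

```bash
python3 - <<'E'
from h import *
s=np.load('pics/w1.npz')
print(atz(s,257.3,209.5,.165),atz(s,246,289,.135)); print(r.get_state()['tool_pos'])
E
```

```text
[0.57929977 0.15183686 0.165     ] [0.57025652 0.05713555 0.135     ]
[0.57672386 0.15357237 0.24514078]
```

Emit:
{"api": "step_arm", "payload": {
  "steps": [
    [0,0.15,3,0,0,0,-1],
    [0,0,3,0,0,0,-1],
    [0,0,2.5,0,0,0,-1],
    [0,0,2,0,0,0,-1],
    [0,0,0,0,0,0,-1],
    [0,0,0,0,0,0,-1]
  ]
}}

```text
clock: 1.4
tool_pos: [0.5803, 0.1501, 0.1414]
eef_rot: [0.708, 0.707, 0.0, 0.001]
contact_force: [0.8, -0.1, 0.4]
opening: 0.995
finger_force: 0.0
```

Emit:
{"api": "step_arm", "payload": {
  "steps": [
    [0,0,0,0,0,0,1],
    [0,0,0,0,0,0,1],
    [0,0,0,0,0,0,1],
    [0,0,0,0,0,0,1],
    [0,0,0,0,0,0,1],
    [0,0,0,0,0,0,1]
  ]
}}

```text
clock: 2.15
tool_pos: [0.5788, 0.151, 0.1408]
eef_rot: [0.707, 0.707, -0.001, -0.0]
contact_force: [-2.7, -0.2, 3.4]
opening: 0.511
finger_force: 40.0
```

Emit:
{"api": "step_arm", "payload": {
  "steps": [
    [0,0,-2,0,0,0,1],
    [0,0,-3,0,0,0,1],
    [0,0,-4,0,0,0,1],
    [0,0,-4,0,0,0,1],
    [0,0,-1,0,0,0,1],
    [0,0,0,0,0,0,1],
    [0,0,0,0,0,0,1]
  ]
}}

```text
clock: 3.02
tool_pos: [0.5786, 0.1506, 0.2788]
eef_rot: [0.707, 0.707, -0.002, -0.001]
contact_force: [-0.2, 0.1, -2.1]
opening: 0.513
finger_force: 39.9
```

```bash
python3 - <<'E'
from h import *
a=snap('side','d');snap('scene','d2');print(r.get_state()['tool_pos'])
i=cv2.imread('pics/d.png')[60:320,120:380];j=cv2.imread('pics/d2.png')[60:320,120:380]
cv2.imwrite('pics/e.png',cv2.resize(np.hstack([i,j]),(800,400),interpolation=2))
E
```

```text
[0.57871656 0.1507368  0.27902348]
```

View pics/e.png

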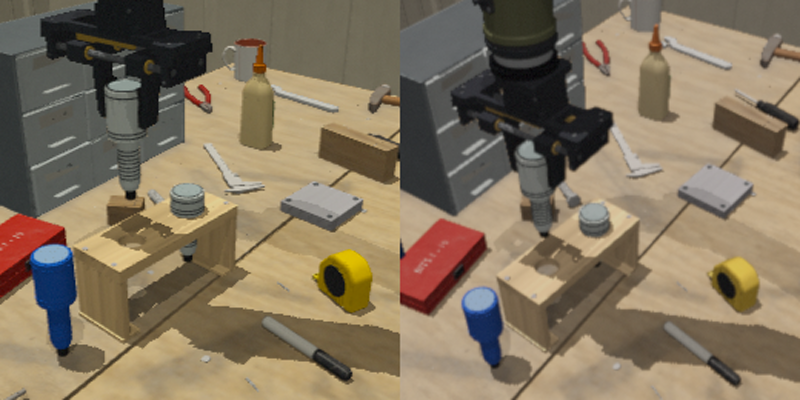

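The torch hangs straight in the jaws. The empty hole is at about side (206,216) and scene (216,234).

Emit:
{"api": "step_arm", "payload": {
  "steps": [
    [-3,-0.5,0,0,0,0,1],
    [-5,-1,0,0,0,0,1],
    [-5.5,-1.3,0,0,0,0,1],
    [-5.5,-1.3,0,0,0,0,1],
    [-5.5,-1.3,0,0,0,0,1],
    [-5.5,-1.3,0,0,0,0,1],
    [-5,-1,0,0,0,0,1],
    [-2,-0.3,0,0,0,0,1]
  ]
}}

```text
clock: 4.12
tool_pos: [0.4977, -0.2228, 0.2798]
eef_rot: [0.709, 0.705, -0.001, -0.0]
contact_force: [-0.4, 0.0, -2.5]
opening: 0.513
finger_force: 39.9
```

Emit:
{"api": "step_arm", "payload": {
  "steps": [
    [0,0,2,0,0,0,1],
    [0,0,4,0,0,0,1],
    [0,0,4,0,0,0,1],
    [0,0,2,0,0,0,1],
    [0,0,0,0,0,0,1],
    [0,0,0,0,0,0,1]
  ]
}}

```text
clock: 4.88
tool_pos: [0.5004, -0.2185, 0.1613]
eef_rot: [0.707, 0.707, 0.001, 0.0]
contact_force: [0.3, -0.0, -1.5]
opening: 0.514
finger_force: 39.9
```

```bash
python3 - <<'E'
from h import *
A=np.load('pics/d2.npz');B=np.load('pics/d.npz')
print(atz(A,216.2,234.2,.105),atz(B,206.5,216,.105))
a=snap('side','f');snap('scene','f2');print(r.get_state()['tool_pos'])
i=cv2.imread('pics/f.png')[60:260,240:440];j=cv2.imread('pics/f2.png')[60:260,240:440]
cv2.imwrite('pics/g.png',cv2.resize(np.hstack([i,j]),(800,400),interpolation=2))
E
```

```text
[0.5742421  0.15735451 0.105     ] [0.57490398 0.1540977  0.105     ]
[ 0.5004207  -0.21891099  0.1617515 ]
```

View pics/g.png

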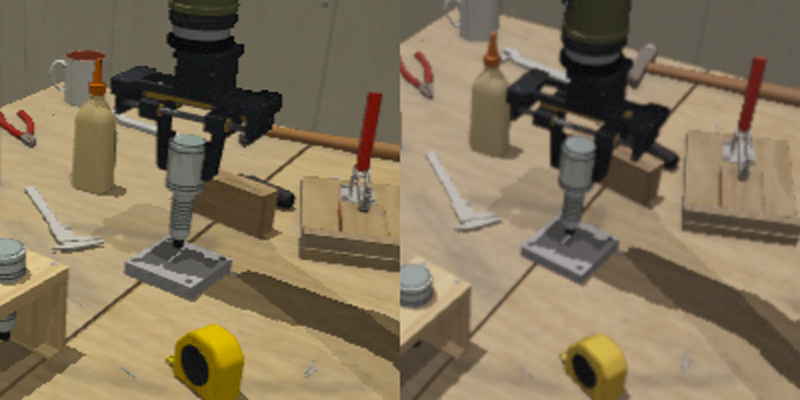

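The button is over the middle of the block, about 26 mm above it, so I'll press in gently.

Emit:
{"api": "step_arm", "payload": {
  "steps": [
    [0,0,1.2,0,0,0,1],
    [0,0,0.8,0,0,0,1],
    [0,0,0.4,0,0,0,1],
    [0,0,0.4,0,0,0,1],
    [0,0,0.4,0,0,0,1],
    [0,0,0,0,0,0,1]
  ]
}}

```text
clock: 5.72
tool_pos: [0.4992, -0.2189, 0.1287]
eef_rot: [0.707, 0.707, -0.0, -0.0]
contact_force: [-0.5, 1.0, 1.0]
opening: 0.513
finger_force: 39.9
```

Emit:
{"api": "step_arm", "payload": {
  "steps": [
    [0,0,0.15,0,0,0,1],
    [0,0,0,0,0,0,1],
    [0,0,0.15,0,0,0,1],
    [0,0,0,0,0,0,1],
    [0,0,0,0,0,0,1]
  ]
}}

```text
clock: 6.35
tool_pos: [0.4993, -0.219, 0.1258]
eef_rot: [0.707, 0.707, -0.0, -0.0]
contact_force: [-2.2, 0.4, 4.0]
opening: 0.509
finger_force: 40.0
```

Emit:
{"api": "step_arm", "payload": {
  "steps": [
    [0,0,0.15,0,0,0,1],
    [0,0,0,0,0,0,1],
    [0,0,0,0,0,0,1]
  ]
}}

```text
clock: 6.72
tool_pos: [0.4994, -0.2192, 0.1255]
eef_rot: [0.707, 0.707, -0.0, 0.0]
contact_force: [-4.6, 1.0, 15.7]
opening: 0.512
finger_force: 40.0
```

Emit:
{"api": "step_arm", "payload": {
  "steps": [
    [0,0,0.15,0,0,0,1],
    [0,0,0,0,0,0,1],
    [0,0,0,0,0,0,1]
  ]
}}

```text
clock: 7.1
tool_pos: [0.4995, -0.2194, 0.1253]
eef_rot: [0.707, 0.707, -0.0, 0.001]
contact_force: [-6.6, 1.4, 27.8]
opening: 0.515
finger_force: 40.0
```

The button bottomed out: force rose with no travel and the torch offset shows no slip. Lifting and returning by the reverse path.

Emit:
{"api": "step_arm", "payload": {
  "steps": [
    [0,0,-1,0,0,0,1],
    [0,0,-3,0,0,0,1],
    [0,0,-4.6,0,0,0,1],
    [0,0,-5,0,0,0,1],
    [0,0,-2,0,0,0,1],
    [0,0,0,0,0,0,1]
  ]
}}

```text
clock: 7.85
tool_pos: [0.5009, -0.2193, 0.2799]
eef_rot: [0.707, 0.707, 0.001, 0.002]
contact_force: [0.4, -0.3, -1.2]
opening: 0.513
finger_force: 39.8
```

Emit:
{"api": "step_arm", "payload": {
  "steps": [
    [3,0.5,0,0,0,0,1],
    [5,1,0,0,0,0,1],
    [5.5,1.3,0,0,0,0,1],
    [5.5,1.3,0,0,0,0,1],
    [5.5,1.3,0,0,0,0,1],
    [5.5,1.3,0,0,0,0,1],
    [5,1,0,0,0,0,1],
    [2,0.3,0,0,0,0,1]
  ]
}}

```text
clock: 8.85
tool_pos: [0.5788, 0.1554, 0.2766]
eef_rot: [0.705, 0.709, -0.0, -0.001]
contact_force: [0.3, -0.7, -1.6]
opening: 0.513
finger_force: 39.9
```

Emit:
{"api": "step_arm", "payload": {
  "steps": [
    [0,0,0,0,0,0,1],
    [0,0,2,0,0,0,1],
    [0,0,2,0,0,0,1],
    [0,0,1,0,0,0,1],
    [0,0,0,0,0,0,1],
    [0,0,0,0,0,0,1],
    [0,0,0,0,0,0,1]
  ]
}}

```text
clock: 9.72
tool_pos: [0.58, 0.151, 0.2295]
eef_rot: [0.707, 0.707, 0.001, 0.0]
contact_force: [0.3, -0.1, -1.9]
opening: 0.51
finger_force: 39.9
```

```bash
python3 - <<'E'
from h import *
a=snap('side','k');snap('scene','k2');print(r.get_state()['tool_pos'],r.get_state()['eef_rot'])
i=cv2.imread('pics/k.png')[100:280,140:320];j=cv2.imread('pics/k2.png')[120:300,150:330]
cv2.imwrite('pics/l.png',cv2.resize(np.hstack([i,j]),(800,400),interpolation=2))
E
```

```text
[0.57980277 0.15112631 0.22930285] [7.07071045e-01 7.07142270e-01 5.17799902e-04 2.81890348e-04]
```

View pics/l.png

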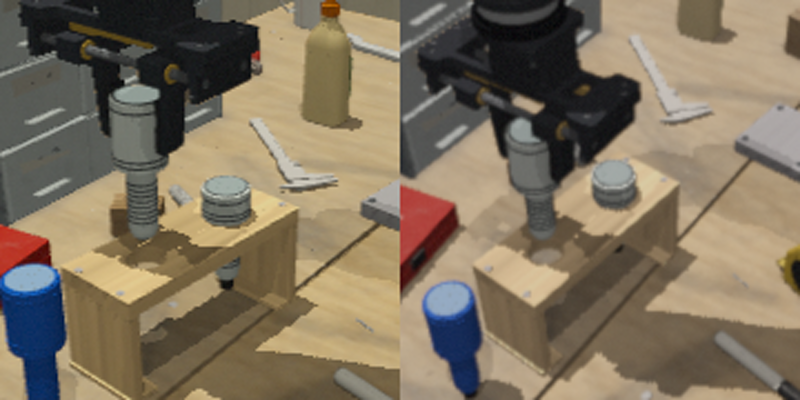

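The button is no longer visible (pushed in), and the torch hangs above its hole. Now the insertion, stepwise.

Emit:
{"api": "step_arm", "payload": {
  "steps": [
    [0,-0.2,0,0,0,0,1],
    [0,0,1,0,0,0,1],
    [0,0,1,0,0,0,1],
    [0,0,0.5,0,0,0,1],
    [0,0,0.5,0,0,0,1],
    [0,0,0.5,0,0,0,1],
    [0,0,0.5,0,0,0,1],
    [0,0,0,0,0,0,1]
  ]
}}

```text
clock: 10.82
tool_pos: [0.5773, 0.151, 0.1884]
eef_rot: [0.707, 0.707, -0.0, -0.0]
contact_force: [-0.1, -0.5, -2.4]
opening: 0.512
finger_force: 39.9
```

Emit:
{"api": "step_arm", "payload": {
  "steps": [
    [0,0,1,0,0,0,1],
    [0,0,1,0,0,0,1],
    [0,0,1,0,0,0,1],
    [0,0,0.8,0,0,0,1],
    [0,0,0.5,0,0,0,1],
    [0,0,0.3,0,0,0,1],
    [0,0,0,0,0,0,1]
  ]
}}

```text
clock: 11.7
tool_pos: [0.5775, 0.151, 0.1427]
eef_rot: [0.707, 0.707, 0.0, 0.0]
contact_force: [0.4, -0.0, -1.4]
opening: 0.515
finger_force: 39.9
```

Emit:
{"api": "step_arm", "payload": {
  "steps": [
    [0,0,0.15,0,0,0,1],
    [0,0,0.1,0,0,0,1],
    [0,0,0,0,0,0,1],
    [0,0,0,0,0,0,1]
  ]
}}

```text
clock: 12.2
tool_pos: [0.5777, 0.1512, 0.1408]
eef_rot: [0.707, 0.707, 0.0, 0.0]
contact_force: [-0.9, -0.0, 4.0]
opening: 0.51
finger_force: 39.9
```

Seated: force has come up at the expected height. Releasing and retreating.

Emit:
{"api": "step_arm", "payload": {
  "steps": [
    [0,0,0,0,0,0,0.3],
    [0,0,0,0,0,0,-0.3],
    [0,0,0,0,0,0,-1],
    [0,0,0,0,0,0,-1],
    [0,0,0,0,0,0,-1],
    [0,0,0,0,0,0,-1]
  ]
}}

```text
clock: 12.95
tool_pos: [0.5775, 0.151, 0.1402]
eef_rot: [0.707, 0.707, 0.0, 0.0]
contact_force: [0.1, 0.5, -0.4]
opening: 0.998
finger_force: 0.0
```

Emit:
{"api": "step_arm", "payload": {
  "steps": [
    [0,0,-1,0,0,0,-1],
    [0,0,-2,0,0,0,-1],
    [0,0,-4,0,0,0,-1],
    [0,0,-4,0,0,0,-1],
    [0,0,-1,0,0,0,-1],
    [0,0,0,0,0,0,-1],
    [0,0,0,0,0,0,-1]
  ]
}}

```text
clock: 13.82
tool_pos: [0.5767, 0.1506, 0.2589]
eef_rot: [0.707, 0.707, -0.001, -0.001]
contact_force: [0.8, -0.3, -0.4]
opening: 0.999
finger_force: 0.0
```

```bash
python3 - <<'E'
from h import *
a=snap('side','m');snap('scene','m2')
i=cv2.imread('pics/m.png')[100:280,140:320];j=cv2.imread('pics/m2.png')[120:300,150:330]
cv2.imwrite('pics/n.png',cv2.resize(np.hstack([i,j]),(800,400),interpolation=2))
E
```

```text
(no output)
```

View pics/n.png

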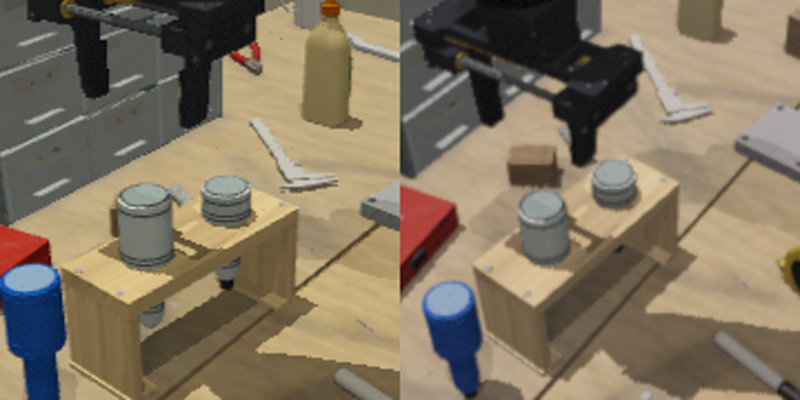

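The tall torch sits upright on its shoulder in the hole, at about (145,225) and (543,225) in the crop. The short torch is unmoved and the gripper is clear.

```bash
python3 -c "
from plant import r
print(r.finish_job())"
```

```text
the job is handed in; nothing more can be done
None
```

I pressed the taller torch's button in on the bench block, hung the torch back upright in its hole and let go without touching the shorter torch. The job was handed in at about 14 s; no verdict came back.

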